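Post the broken inlay panels through the reject box's sprung flap

TASK

Two of the four inlaid lacquer panels standing in the drying rack have a broken corner. Take each of these two out and put it through the sprung flap in the sloping front of the reject box: push the flap in, hold it open while you let the panel go, and let the flap close behind it. Leave the two sound panels standing in the rack and everything else on the bench where it is.

Things in the scene. Friction and masses are not known exactly. Their poses are not given: they have to be found in the camera images.
- reject_box: Plywood reject box fixed to the bench, closed all round: 240 mm deep (x), 200 wide (y), 175 high in front, 262 at the back. Origin: centre of its underside; x points from its front, which roughly faces the robot, to its back. From the front wall's top the front slopes back at 40 degrees to the horizontal, 135 mm long; in this slope is the only opening, shut by a flap. Inner floor 8 mm up, empty
- mouth (a point): Centre of the opening, on the outer face of the slope; axes as the box's (x level, inward; z up). Opening 130 mm wide (y), 95 mm along the slope. The way in is square to the slope: 40 degrees off straight down, direction 0.643 x, -0.766 z. A steel hood stands 30 mm out, square to the slope, along its upper edge; inside, a chute plate runs 55 mm inward, square to the slope, from its lower edge
- flap (a joint): Sprung aluminium flap filling the opening, hinged along its upper edge, 94 mm to its free edge. 0 = shut, in the plane of the slope; grows (rad) as it is pushed inward, to 1.35. Its spring shuts it when let go; at the free edge it takes about 1 N to start it and 2 N to hold it wide open. It rests on what is put through: a thing let go before it is past the opening may be caught
- rack: Wooden drying rack fixed to the bench: board 285 mm (x) by 120 mm (y), 14 mm thick, with four places in a line along x at -102, -34, +34 and +102 mm. Each place is two pairs of upright dowels, 8 mm thick, 42 mm high, 24 mm either side of the middle, with a 12.5 mm gap for the panel. Origin: centre of the board's underside
- broken_1_c (a point): Dark gilt-edged lacquered panel with shell inlay and a broken corner: the upper corner on its +y side is missing, 34 mm along both edges, pale wood core showing. 110 mm tall (z), 85 mm wide (y), 10 mm thick (x, along the rack), about 90 g, standing on its 85 mm edge between dowels of the rack. This point is its centre, 55 mm above its foot
- broken_2_c (a point): Dark gilt-edged lacquered panel with shell inlay and a broken corner: the upper corner on its -y side is missing, 34 mm along both edges, pale wood core showing. 110 mm tall (z), 85 mm wide (y), 10 mm thick (x, along the rack), about 90 g, standing on its 85 mm edge between dowels of the rack. This point is its centre, 55 mm above its foot
- sound_1_c (a point): Sound dark gilt-edged lacquered panel with shell inlay, all four corners whole, to stay in the rack. 110 mm tall (z), 85 mm wide (y), 10 mm thick (x, along the rack), about 90 g, standing on its 85 mm edge between dowels of the rack. This point is its centre, 55 mm above its foot
- sound_2_c (a point): Sound dark gilt-edged lacquered panel with shell inlay, all four corners whole, to stay in the rack. 110 mm tall (z), 85 mm wide (y), 10 mm thick (x, along the rack), about 90 g, standing on its 85 mm edge between dowels of the rack. This point is its centre, 55 mm above its foot
- vase: Glossy brown lacquer vase, 190 mm tall, 100 mm across, standing loose on the bench. Origin: centre of its foot
- bowl: Round red lacquer bowl with gilt rim, 124 mm across, 54 mm tall, loose. Origin: centre of its foot
- awl: Bone awl, 150 mm long, 21 mm thick, lying along its own x, loose. Origin: on the bench, 60 mm from its butt end
- pusher: Brass inlay pusher with wooden grip, 155 mm long, 18 mm wide, lying along its own x, loose. Origin: under its middle
- shell_2: Topmost of a loose stack of three abalone shell blanks, each 85 x 60 x 6 mm. Origin: centre of its underside, 12 mm above the bench

How it is judged (in metres and radians):
On the way:
1. the flap is held well open (more than 0.5 rad) with a broken panel in the opening (its centre within 110 mm of the opening's centre) (value of joint flap above 0.5 rad and distance between any of broken_1_c, broken_2_c and mouth below 0.11 m), for 0.1 s.
At the end, for the whole second after the job is handed in: Both broken panels lie inside the reject box (centres within its walls and less than 140 mm above the bench), the flap has swung shut (below 0.08 rad), and both sound panels still stand in the rack, leaning less than 0.25 rad (x of broken_1_c in the frame of reject_box between -0.12 and 0.12 m and y of broken_1_c in the frame of reject_box between -0.1 and 0.1 m and z of broken_1_c in the frame of reject_box between 0 and 0.14 m and x of broken_2_c in the frame of reject_box between -0.12 and 0.12 m and y of broken_2_c in the frame of reject_box between -0.1 and 0.1 m and z of broken_2_c in the frame of reject_box between 0 and 0.14 m and value of joint flap below 0.08 rad and horizontal distance between each of sound_1_c, sound_2_c and rack below 0.13 m and angle between each of sound_1_c, sound_2_c's own z axis and vertical below 0.25 rad); the robot touches nothing.
It fails at once if a sound panel is knocked out of its place in the rack (moved more than 25 mm, lifted or leaned over more than 0.35 rad) (distance of any of sound_1_c, sound_2_c from where it was at the start of the episode above 0.025 m or angle between any of sound_1_c, sound_2_c's own z axis and vertical above 0.35 rad).
It fails at once if the vase, bowl, awl, pusher or shell stack is pushed more than 30 mm or knocked over (distance of any of vase, bowl, awl, pusher, shell_2 from where it was at the start of the episode above 0.03 m or angle between any of vase, bowl's own z axis and vertical above 0.5 rad).
It also fails if it takes over 61 s, if anything falls off the work surface, if the arm or the gripper's body presses on something with over 40 N, if the wrist force passes 120 N, or if a joint passes its speed limit or range.

ROBOT

A 6-joint arm with a two-finger parallel gripper is mounted at the origin on the work surface. World frame = base frame: x ahead of the robot, y to its left, z up, the work surface at z = 0. Lengths are in mm, angles in rad, forces in N, time in s.
With the tool pointing down it reaches from about 275 to 850 mm from the base axis. Payload 19 kg.
Tool frame: the origin (TCP) lies between the finger pads; the fingertips stand 17 mm ahead of it and the grasp point (between the pads) lies 2 mm behind it; z points along the fingers, y is the line along which they close (so a half turn about z gives the same grasp; the last joint's range is limited). The gripper opens to 85 mm and grips with 20 to 120 N. Pads are 22 mm wide; open, the fingers measure 114 mm over their backs; the gripper's body (76 mm by 85 mm) begins 54 mm behind the grasp point. The pads swing forward as they close: fully open they stand 13 mm farther back than shut.
Start: joints at [-1.393, 0.15, 1.437, -0, 1.554, -0.134], TCP at [176.368, -547.254, 248.267] pointing down, gripper open.
Joint ranges: [-2.8, 2.8], [-0.68, 2.1], [0.12, 2.68], [-1.39, 4.53], [0.16, 2.79], [-2.81, 2.81]. Speed limits (rad/s): [1.89, 1.89, 2.22, 3.01, 3.01, 3.01].

INTERFACE

Orientations are given as a unit quaternion [x, y, z, w].
In Python, from rig import r, open_gripper, close_gripper, kinematics, optics gives the robot as it stands. The module is installed in compiled form; this text tells all that it offers. Calls block until the motion is done:
- r.movep(position, orientation): joint-space move of the TCP to a pose.
- r.line_to(position, frame=None, vel=150, f_stop=None): straight line of the TCP; frame=None keeps the orientation; vel is the mean speed in mm/s. With f_stop (N) it stops when the force on the tool has changed by that much, and returns True; else False.
- r.move_joints(angles): joint-space move.
- open_gripper() and close_gripper(): open the fingers fully, or close them until they stop; the grip force is fixed at half the most.
- r.hold(seconds).
- kinematics.ik(position, orientation): joint angles nearest the present ones, or None.
- r.state(): the state.
- optics.grab_frame(name): name is "side" or "top"; returns the picture (400x640x3 uint8, red, green, blue); there is no depth.
- optics.camera_info(name): a dict with "fx", "fy", "cx", "cy" (pixels), "R" (3x3) and "t" (3): a world point X has camera coordinates R X + t. Camera axes: x right, y down, z forward; pixel columns grow to the right and rows downward; lengths in mm; the calibration is good to about 2 mm. A picture is of the moment at which its call begins. camera_info takes no time and is no camera call.
A pose or a line that the arm cannot do raises r.IKError and nothing moves.
- r.sign_off(): hands the job in; it is judged then, once.
The state is a dict: "time_s": time; "q": joint angles; "joint_vel": joint speeds; "joint_efforts": joint torques, N m; "tcp_pos": TCP position; "orientation": TCP orientation; "force": force on the tool from outside, world axes, zero at the start; "torque": the same for the moment, N m; "opening": finger opening in mm; "gripper_force": force on a finger pad.
Only numpy, scipy, OpenCV 4.12 (cv2) and the standard library are available. Lean on these libraries where they do the work, as an engineer would, in place of code of your own. Each camera call takes 0.05 s, during which the arm holds its last target. There are 200 camera calls.

## Working session

There is one attempt and no reset: what is moved stays moved. The work goes in short steps, each a Python script; the robot and the scene stay as the last script left them, time stands still between calls to the robot, and variables do not carry over. Pictures are saved under pics/ and viewed, at most 10 in all, crops included, and the job is handed in when it is done.

```bash
mkdir -p pics; python3 - <<'E'
from rig import r, optics
import cv2
for n in("side","top"):
    cv2.imwrite(f"pics/{n}0.png",optics.grab_frame(n)[:,:,::-1]); c=optics.camera_info(n)
    print(n,c["fx"],c["cx"],c["cy"],(-c["R"].T@c["t"]).round(),c["R"].round(3).tolist())
s=r.state();print(s["time_s"],s["orientation"])
E
```

```text
side 503.97701385093353 316.26039928341703 203.0680211488138 [ -28. 1041.  850.] [[-0.87, -0.493, -0.017], [-0.23, 0.435, -0.87], [0.436, -0.753, -0.492]]
top 489.3566285873995 326.675060474448 195.2432629976917 [ 330.  -16. 1822.] [[-0.016, -1.0, -0.01], [-0.989, 0.018, -0.144], [0.145, 0.008, -0.989]]
0.1 [ 9.87867929e-01  1.55295496e-01 -5.54820143e-06 -5.14418123e-04]
```

View pics/side0.png

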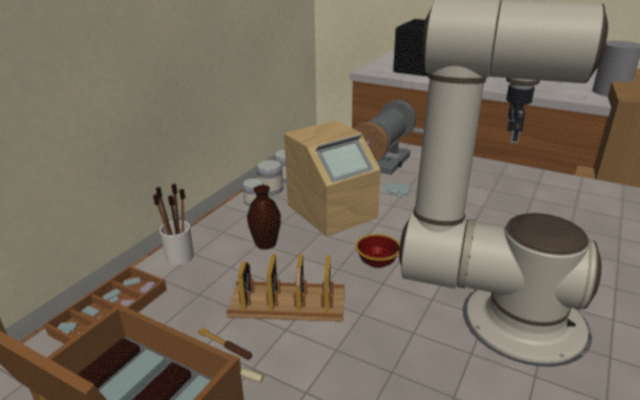

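View pics/top0.png

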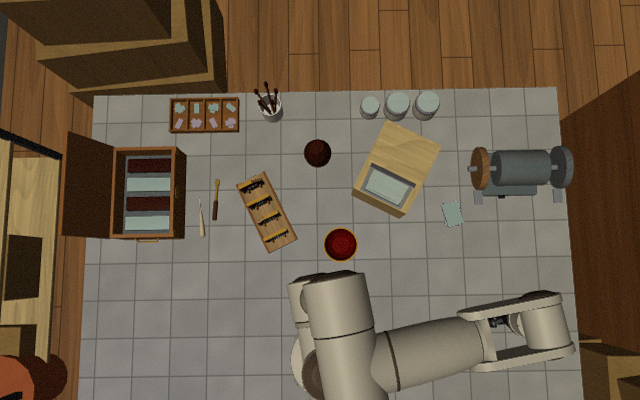

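Both views show the rack at side (285,290) and top (267,212), and the box at side (333,175) and top (397,168). I'll zoom in to find the broken corners.

```bash
python3 - <<'E'
import cv2,numpy as np
s=cv2.imread("pics/side0.png");t=cv2.imread("pics/top0.png")
R=lambda im,x,y,w,h,k:cv2.resize(im[y:y+h,x:x+w],None,fx=k,fy=k,interpolation=cv2.INTER_CUBIC)
a=R(s,222,250,130,75,6); cv2.imwrite("pics/a.png",a)  #780x450
b=np.hstack([R(t,232,165,70,95,6),R(t,350,118,60*1,95,6)]); 
b=np.hstack([R(t,232,165,70,95,5),R(t,348,118,95,95,4.9999) if 0 else R(t,348,118,85,95,5)]);print(b.shape)
cv2.imwrite("pics/b.png",b)
cv2.imwrite("pics/c.png",R(s,280,115,105,120,5))
E
```

```text
(475, 775, 3)
```

View pics/a.png

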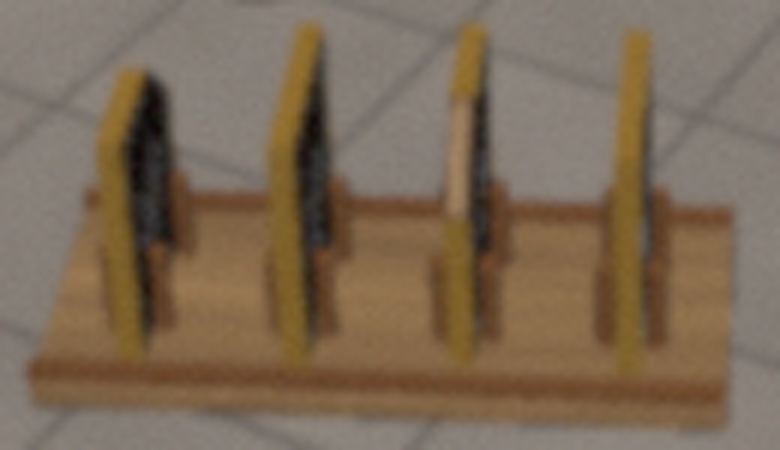

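View pics/b.png

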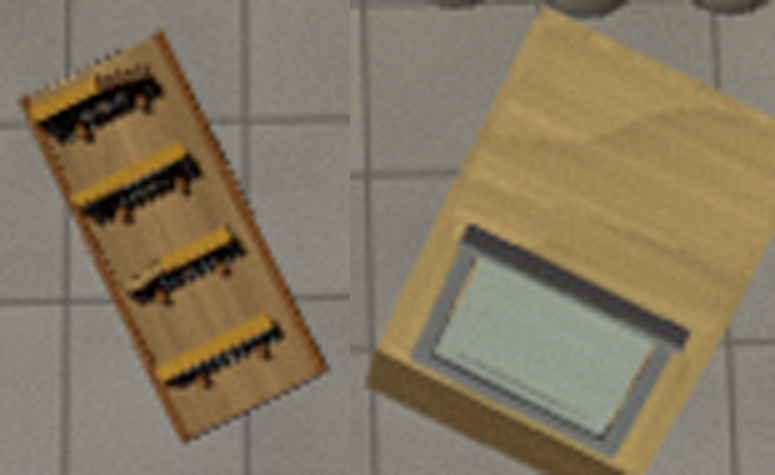

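View pics/c.png

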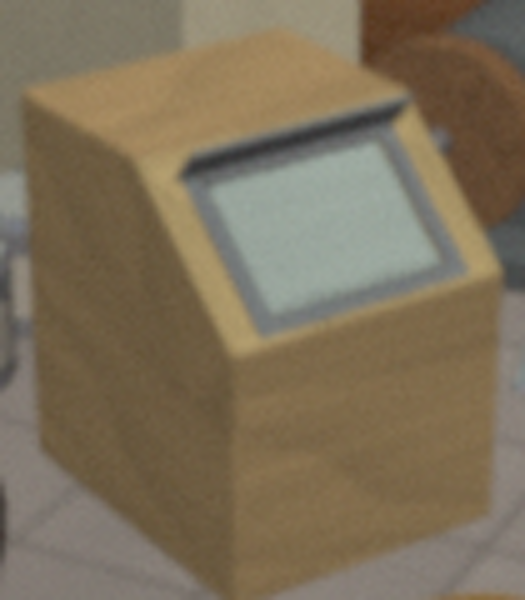

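Second place from the robot end (crop b (185,265)) holds the panel with its +y corner broken. The far-end place (b (95,100)) holds the one with its -y corner broken. Next I'll compute the rack and mouth poses from corners.

```bash
cat > h.py <<'E'
import numpy as np
from rig import optics
C={n:optics.camera_info(n) for n in("side","top")}
def ray(n,p):
    c=C[n];d=c["R"].T@[(p[0]-c["cx"])/c["fx"],(p[1]-c["cy"])/c["fy"],1];return -c["R"].T@c["t"],d/np.linalg.norm(d)
def plane(n,p,z):
    o,d=ray(n,p);return o+d*(z-o[2])/d[2]
def tri(p,q):
    (a,u),(b,v)=ray("side",p),ray("top",q)
    s,t=np.linalg.lstsq(np.c_[u,-v],b-a,rcond=None)[0];return (a+s*u+b+t*v)/2,np.linalg.norm(a+s*u-b-t*v)
E
python3 - <<'E'
from h import *
np.set_printoptions(precision=1,suppress=True)
T=lambda u,v:(232+u/5-.4,165+v/5-.4)
B=lambda u,v:(348+(u-350)/5-.4,118+v/5-.4)
S=lambda u,v:(280+u/5-.4,115+v/5-.4)
S6=lambda u,v:(222+u/6-.4,250+v/6-.4)
k=np.array([plane("top",T(*p),14) for p in [(22,100),(160,30),(328,368),(185,440)]])
print("rack top",k.mean(0));
ax=(k[0]+k[1]-k[2]-k[3])/2;print("len",np.linalg.norm(ax),"yaw",np.arctan2(ax[1],ax[0]));w=(k[0]-k[1]+k[3]-k[2])/2;print(np.linalg.norm(w),np.arctan2(-w[0],w[1]))
# side: board top corners front-left, front-right, back-right, back-left
ks=np.array([plane("side",S6(*p),14) for p in [(32,365),(727,385),(733,210),(88,190)]]);print("rack side",ks.mean(0)); a2=(ks[0]+ks[3]-ks[1]-ks[2])/2;print(np.linalg.norm(a2),np.arctan2(a2[1],a2[0]))
for nm,a,b in [("p1",(158,378),(282,322)),("p3",(75,200),(187,148)),("p4",(35,113),(95,80)),("p2",(180,262),(235,232))]:
    print(nm,plane("top",T(*a),124),plane("top",T(*b),124))
for nm,p in [("p1",(637,32)),("p2",(475,28)),("p3",(312,25)),("p4",(133,72))]: print("side -y top end",nm,plane("side",S6(*p),124))
q=[]
for p,t in zip([(208,190),(380,138),(440,265),(272,318)],[(475,258),(655,345),(605,440),(432,355)]):
    x,e=tri(S(*p),B(*t));q.append(x);print("flap",x,e)
q=np.array(q);print("mouth",q.mean(0),"n",np.cross(q[1]-q[0],q[3]-q[0])/np.linalg.norm(np.cross(q[1]-q[0],q[3]-q[0])))
yv=q[0]+q[3]-q[1]-q[2];print("yaw",np.arctan2(-yv[0],yv[1]),np.linalg.norm(yv)/2, np.linalg.norm(q[0]+q[1]-q[2]-q[3])/2)
f=[plane("side",S(*p),175) for p in [(235,355),(498,272)]];print("front top corners",f,plane("top",B(372,350),175))
v=f[0]-f[1];print("yaw",np.arctan2(-v[0],v[1]),np.linalg.norm(v))
print("vase",plane("top",(317,152),190),"bowl",plane("top",(341,244),54),"shell",plane("top",(452,214),18))
E
```

```text
rack top [538.6 224.5  14. ]
len 284.2857788281272 yaw 0.4500695850840321
116.50852506512594 0.4560114795900582
rack side [540.3 216.5  14. ]
284.9085029317702 0.4500364443555769
p1 [424.8 220.2 124. ] [462.1 134.  124. ]
p3 [550.2 278.7 124. ] [585.6 200.1 124. ]
p4 [612.4 307.4 124. ] [635.3 265.2 124. ]
p2 [505.2 205.  124. ] [525.6 166.5 124. ]
side -y top end p1 [462.3 142.5 124. ]
side -y top end p2 [522.8 171.7 124. ]
side -y top end p3 [583.6 201.9 124. ]
side -y top end p4 [629.5 263.9 124. ]
flap [ 644.2 -155.1  246.1] 0.5479076747168639
flap [ 585.2 -269.8  247.8] 3.153315763554747
flap [ 531.1 -243.9  184.4] 2.6194747680430384
flap [ 589.1 -129.8  185.7] 1.3178013899318186
mouth [ 587.4 -199.6  216. ] n [ 0.6 -0.3 -0.7]
yaw -0.4725175950770238 128.4798101978071 86.48315056901893
front top corners [array([595.1, -96.6, 175. ]), array([ 504.5, -269. ,  175. ])] [595.6 -89.5 175. ]
yaw -0.48375447402137034 194.7168455146271
vase [718.4  27.7 190. ] bowl [410.3 -50.4  54. ] shell [ 515.4 -463.5   18. ]
```

```bash
cat >> h.py <<'E'
from rig import r,kinematics,open_gripper,close_gripper
from scipy.spatial.transform import Rotation as Ro
def frame(z,y):
    z=np.array(z,float);z/=np.linalg.norm(z);y=np.array(y,float);y-=z*(y@z);y/=np.linalg.norm(y)
    return Ro.from_matrix(np.c_[np.cross(y,z),y,z]).as_quat()
RX=np.array([np.cos(.452),np.sin(.452),0]);RC=np.array([539.5,221,0])-2*RX
BX=np.array([np.cos(-.478),np.sin(-.478),0]);D=.643*BX+[0,0,-.766];S=.766*BX+[0,0,.643];M=np.array([592,-202,217.5])
def best(p,opts):
    q0=np.array(r.state()["q"]);c=[(np.abs(kinematics.ik(list(p),list(o))-q0).max(),i) for i,o in enumerate(opts) if kinematics.ik(list(p),list(o)) is not None]
    return list(opts[min(c)[1]])
E
python3 - <<'E'
from h import *
import cv2
p=RC+102*RX
for o in (frame([0,0,-1],RX),frame([0,0,-1],-RX)): print("down",kinematics.ik([p[0],p[1],420],list(o)))
for sg in(1,-1):
  for d in(-160,0,40): print(d,kinematics.ik(list(M-35*S+d*D),list(frame(D,sg*S))))
s=r.state()
r.line_to([s["tcp_pos"][0],s["tcp_pos"][1],420])
o=best([p[0],p[1],420],[frame([0,0,-1],RX),frame([0,0,-1],-RX)])
r.movep([p[0],p[1],420],o); r.line_to([p[0],p[1],160])
f=optics.grab_frame("top")[:,:,::-1];g=optics.grab_frame("side")[:,:,::-1]
cv2.imwrite("pics/d.png",np.vstack([cv2.resize(f[160:270,225:325],(660,726))[:330],]) if 0 else np.hstack([cv2.resize(f[160:270,222:302],None,fx=5,fy=5,interpolation=2),cv2.resize(g[210:320,222:302],None,fx=5,fy=5,interpolation=2)]))
print(r.state()["time_s"],r.state()["tcp_pos"],r.state()["q"])
E
```

```text
down [ 2.85329058e-01  4.09130451e-01  7.67560693e-01 -4.44089210e-16
  1.96490151e+00 -1.66670942e-01]
down None
-160 [-0.42318336 -0.44521364  1.95533188 -0.04381563  0.93435062  0.06805483]
0 [-0.43729895 -0.12996316  1.9794743  -0.04671299  0.59467293  0.06988361]
40 [-0.43976487 -0.04089714  1.96614349 -0.04957643  0.51891265  0.07234981]
-160 None
0 None
40 None
6.625 [629.64568324 264.7336146  160.59017844] [ 2.85327444e-01  4.12659392e-01  1.28268576e+00  9.53231448e-06
  1.44539467e+00 -1.66675792e-01]
```

View pics/d.png

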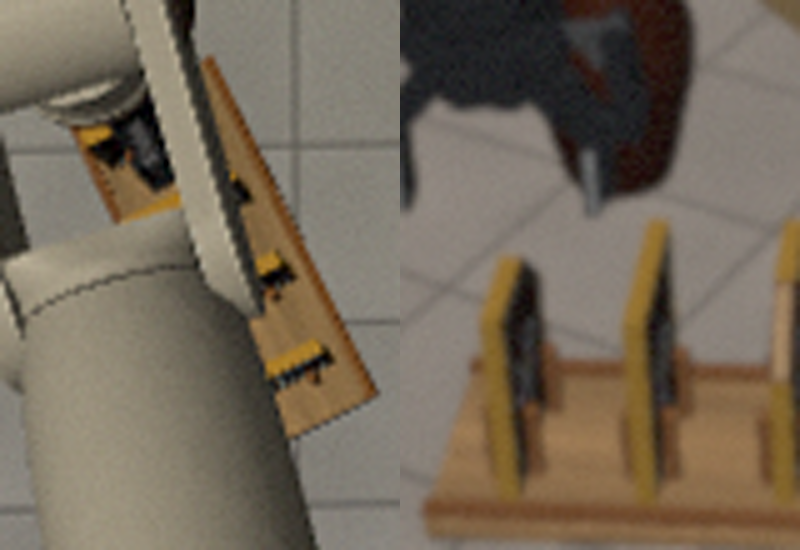

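The gripper hangs over the far panel: finger tips at side crop (595,212) and (408,207), panel 4 top edge from (490,320) to (515,258). I'll compare these with the model's projections.

```bash
python3 - <<'E'
from h import *
np.set_printoptions(precision=1,suppress=True)
X=lambda u,v:(222+(u-400)/5-.4,210+v/5-.4)
p=np.array(r.state()["tcp_pos"])
def pj(n,P):
    c=C[n];k=c["R"]@P+c["t"];return c["fx"]*k[0]/k[2]+c["cx"],c["fy"]*k[1]/k[2]+c["cy"]
for d in(-50,50): print("tip pred",np.array(pj("side",p+d*RX-[0,0,4])))
print("seen",X(595,212),X(408,207))
RY=np.array([-RX[1],RX[0],0])
for k in(102,34,-34):
    print(k,[np.array(pj("side",RC+k*RX+w*RY+[0,0,124])) for w in(42.5,8.5,-42.5)])
print("seen p4",X(492,322),X(513,258),"p3",X(636,324),X(657,220))
E
```

```text
tip pred [262.9 251.2]
tip pred [221.8 250.3]
seen (260.6, 252.0) (223.2, 251.0)
102 [array([240.2, 272.4]), array([242.9, 263.9]), array([246.8, 251.7])]
34 [array([268.7, 273.2]), array([270.8, 264.6]), array([273.7, 252.4])]
-34 [array([297.5, 273.9]), array([298.8, 265.2]), array([300.7, 253. ])]
seen p4 (240.0, 274.0) (244.2, 261.20000000000005) p3 (268.8, 274.40000000000003) (273.0, 253.6)
```

```bash
cat >> h.py <<'E'
def take(k,w):
    RY=np.array([-RX[1],RX[0],0]);p=RC+k*RX+w*RY
    if r.line_to([*p[:2],118],vel=80,f_stop=8): print("BLOCKED",r.state()["tcp_pos"]); raise SystemExit
    close_gripper();print("opening",r.state()["opening"],r.state()["force"])
    r.line_to([*p[:2],400],vel=200);print("lifted",r.state()["opening"],r.state()["time_s"])
def insert(s0=-22,d1=-24,w=0):
    BY=np.array([-BX[1],BX[0],0]);m=M+s0*S+w*BY;o=list(frame(D,S))
    r.movep(list(m-200*D),o)
    b=r.line_to(list(m+d1*D),vel=110,f_stop=25);r.hold(.2);s=r.state()
    print("stopped",b,(np.array(s["tcp_pos"])-M)@D,s["force"],s["opening"],s["time_s"])
E
python3 - <<'E'
from h import *
take(102,4); insert(w=0)
import cv2
cv2.imwrite("pics/e.png",cv2.resize(optics.grab_frame("side")[100:240,270:400,::-1],None,fx=4,fy=4,interpolation=2))
E
```

```text
opening 8.69060192350156 [-0.11140894 -0.18229125  2.45918214]
lifted 8.74576476106151 9.5417
stopped False -24.106151107604006 [-3.41596473  0.70799054 -5.75595084] 9.028876537669806 13.1
```

View pics/e.png

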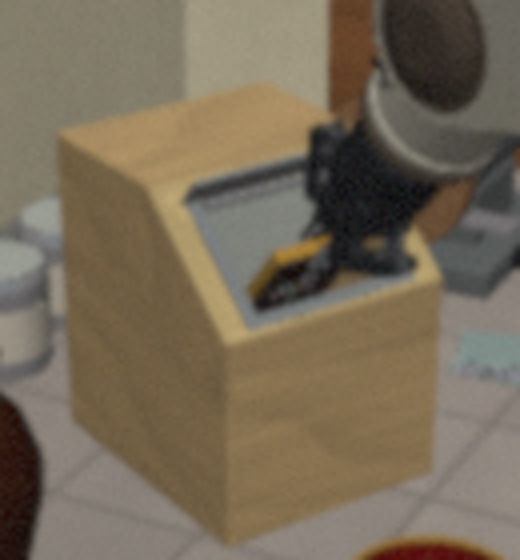

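The panel is through the open flap (crop (290,275)), with the fingers just outside the opening. Releasing it now.

```bash
python3 - <<'E'
from h import *
open_gripper();r.hold(.2)
p=np.array(r.state()["tcp_pos"]);print(r.state()["force"],r.state()["opening"])
r.line_to(list(p-50*D),vel=150)
print(r.state()["time_s"])
import cv2
cv2.imwrite("pics/f.png",cv2.resize(optics.grab_frame("side")[120:210,290:390,::-1],None,fx=5,fy=5,interpolation=2))
E
```

```text
[-0.15699827  0.30489841  0.01002496] 85.56062126633911
14.5583
```

View pics/f.png

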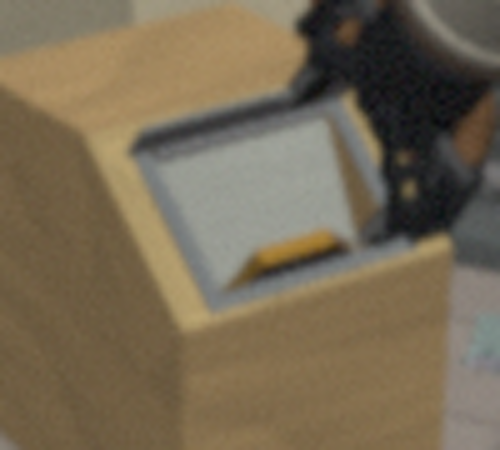

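The panel's top edge still shows at the lower lip (crop (295,250)), caught by the flap. I'll push it through with closed fingers.

```bash
cat >> h.py <<'E'
def push(s0=-33,d1=35):
    m=M+s0*S;close_gripper();r.line_to(list(m-70*D),vel=150)
    b=r.line_to(list(m+d1*D),vel=80,f_stop=15);r.hold(.2);s=r.state()
    print("push",b,(np.array(s["tcp_pos"])-M)@D,s["force"],s["time_s"])
    return b
E
python3 - <<'E'
from h import *
if not push():
    r.line_to(list(M-33*S-100*D),vel=200); r.hold(.2)
import cv2
print(r.state()["time_s"])
cv2.imwrite("pics/g.png",cv2.resize(optics.grab_frame("side")[120:210,290:390,::-1],None,fx=5,fy=5,interpolation=2))
E
```

```text
push True 24.033994369882258 [-3.70958021  2.36298904 10.12549056] 16.9
16.9
```

View pics/g.png

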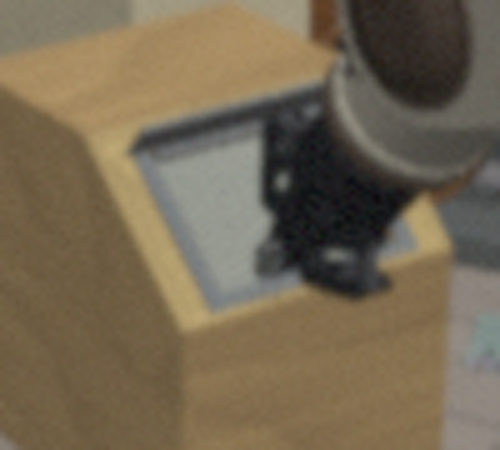

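The push stopped with the tips about 41 mm inside, where the gripper knuckles (crop (350,280)) meet the lip. No panel is visible. I'll retract and check by comparing the flap area with the first picture.

```bash
cat >> h.py <<'E'
import cv2
def check():
    a=cv2.imread("pics/side0.png").astype(int);b=optics.grab_frame("side")[:,:,::-1].astype(int)
    d=cv2.GaussianBlur(np.abs(a-b).max(2).astype(np.uint8),(3,3),0)[140:182,316:376]
    print("flap diff >18:",(d>18).sum(),"cols",np.unique(np.nonzero(d>18)[1]+316),"rows",np.unique(np.nonzero(d>18)[0]+140))
E
python3 - <<'E'
from h import *
r.line_to(list(M-33*S-170*D),vel=250)
p=RC-34*RX;r.movep([p[0],p[1],330],best([p[0],p[1],330],[frame([0,0,-1],RX)]))
check();open_gripper();print(r.state()["time_s"],r.state()["opening"])
E
```

```text
flap diff >18: 280 cols [316 317 318 319 320 321 322 323 345 353 354 355 356 357 358 359 360 361
 362 363 364 365 366 367 368] rows [144 145 146 147 148 149 150 151 152 153 154 155 156 157 158 159 160 161
 162 163 164 165 166 167 168 169 170]
20.0167 85.07322565512806
```

```bash
python3 - <<'E'
from h import *
g=lambda n:optics.grab_frame(n)[:,:,::-1]
for n,sl in(("side",(slice(138,184,3),slice(316,376,4))),("top",(slice(164,212,3),slice(360,416,4)))):
    a=cv2.imread(f"pics/{n}0.png").astype(int);b=g(n).astype(int)
    print(n);print(np.abs(a-b).max(2)[sl])
E
```

```text
side
[[ 10   9   9   6  10   5   6   5   4   7   4  11   8   8   7]
 [  7   9   9   8   3   5   4   5   6   4   6   6   8   6   3]
 [  9   7  15   7   4   2  12   4   6  18  22   9  11   8   4]
 [ 38   9  13   4   6   1  13  12   8  14  48   7   9   4   8]
 [ 48  52  75  20  11  11  11   5  10  12  37   8  13   9   4]
 [ 35  70 128  19   7   7  10  11  11  11  19  69   5   8   4]
 [  4  48 124  42  10   8  11  12   9   8  14  91   6   8   9]
 [  7   5  97  51  15  12  11   8  12   8   9  93  25   7   7]
 [ 19   7  89  72   9  10   4   7  13  13  14  79  81   5   6]
 [107   5  88  82   8   9  11   8  10  13  13  64  92   6   9]
 [ 90 123 119  64   8   6  12   7  11   9   7  25  60   6   5]
 [ 70 131 137  51  12  12   9   8   6   8  15  10   5   7   3]
 [ 72 107  26   3  10  12   4  17  16  10   7  11   7   6   8]
 [ 32  49   5   7   7  15  16   8   5   6   6   5   5   6   6]
 [ 36  51   7   9   6   8   1   5   8   8   8   7   6   5   8]
 [ 44  52   6   4   7   6   7   7   8   4   7   8   4   6   3]]
top
[[  4   1   4  10   3   4   3   6   3   7   3   6   2   7]
 [  8   2   4   7   3  
[... 162 characters left out ...]
5   4  25  32  30  28  19   3   5   2   2   5   4]
 [  1   1  10  30  32  32  29  32  35   3   4   5   3   2]
 [  5   2  68  37  31  28  30  38  27  33  18   2   6   2]
 [  1   1  91  97 109  30  26  32  34  26  30  31   4   5]
 [  2  14  86  99  93  97  34  24  29  38  31  23  10   2]
 [  3   2   5  91  87  98 102  53  32  28  34  33   5   3]
 [  3   4   4   3  45  69  97 100  84  30  32  20   4   3]
 [  6   4   3   6   3   5  89  81  96  99  55   4   2   4]
 [  2   2   2   3   3   3   2  52  87  95  69   2   6   4]
 [  3   1   2   4   6   4   5   2   9  87   3   3   2   4]
 [  2   7   1   3   5   4   4   3   1   3   1   2   6   3]
 [  5   2   3   6   4   2   4   6   4   5   6   2   2   3]]
```

The flap is still ajar. I'll use the last picture to see why.

```bash
python3 - <<'E'
from h import *
g=lambda n:optics.grab_frame(n)[:,:,::-1]
R=lambda im,x,y,w,h,k:cv2.resize(im[y:y+h,x:x+w],None,fx=k,fy=k,interpolation=2)
cv2.imwrite("pics/j.png",np.hstack([R(g("side"),308,132,72,80,5.5),R(g("top"),352,155,72,80,5.5)]))
E
```

```text
(no output)
```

View pics/j.png

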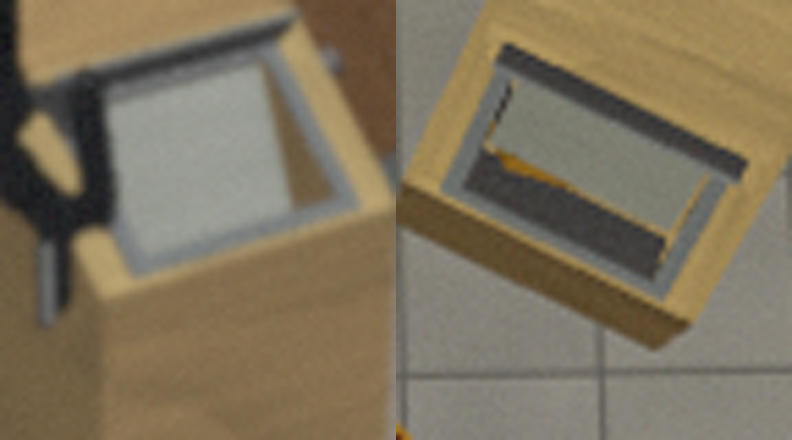

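The side view shows the flap ajar. The top view shows the panel inside, with its gilt edge at crop (540,175) pinched under the flap's free edge. Opening the flap wider with closed fingers should let it drop.

```bash
cat >> h.py <<'E'
def topcheck():
    a=cv2.imread("pics/top0.png").astype(int);b=optics.grab_frame("top")[:,:,::-1].astype(int)
    d=np.abs(a-b).max(2)[164:212,360:416];print("top diff>18:",(d>18).sum(),">60:",(d>60).sum())
def wide(w=20,s1=-10,d1=40):
    BY=np.array([-BX[1],BX[0],0])
    b=r.line_to(list(M+s1*S+w*BY+d1*D),vel=100,f_stop=15);r.hold(.3);s=r.state()
    print("wide",b,(np.array(s["tcp_pos"])-M)@D,s["force"],s["time_s"])
def above2():
    p=RC-34*RX;r.movep([p[0],p[1],330],best([p[0],p[1],330],[frame([0,0,-1],RX)]))
E
python3 - <<'E'
from h import *
close_gripper()
BY=np.array([-BX[1],BX[0],0])
r.movep(list(M-10*S+20*BY-110*D),list(frame(D,S)))
wide()
r.line_to(list(M-10*S+20*BY-90*D),vel=250);r.hold(.3)
print(r.state()["time_s"]);topcheck();check()
E
```

```text
wide True 38.00608881687212 [-3.74253177  2.28951162  1.36910249] 24.0
24.9583
top diff>18: 274 >60: 203
flap diff >18: 434 cols [346 347 348 349 350 351 352 353 354 355 356 357 358 359 360 361 362 363
 364 365 366 367 368 369 370 371 372 373 374 375] rows [140 141 142 143 144 145 146 147 148 149 150 151 152 153 154 155 156]
```

```bash
python3 - <<'E'
from h import *
r.line_to(list(M-10*S-170*D),vel=250)
above2();topcheck();open_gripper();print(r.state()["time_s"])
E
```

```text
top diff>18: 18 >60: 5
27.7
```

The flap is shut and the first panel is in. Now the second.

```bash
python3 - <<'E'
from h import *
take(-34,-4); insert(w=0)
open_gripper();r.hold(.1);p=np.array(r.state()["tcp_pos"]);r.line_to(list(p-46*D),vel=200)
push(d1=16)
wide(w=0)
s=r.state();print(s["time_s"])
wide(w=22,d1=37)
r.line_to(list(M-10*S-170*D),vel=250);r.hold(.2)
above2();topcheck();check();print(r.state()["time_s"])
E
```

```text
opening 8.993923732049065 [ 0.46164538 -0.20873341  1.99638472]
lifted 8.512223496367568 32.7417
stopped False -24.114112104872614 [-2.27056569  1.27963179 -6.48036092] 9.169301301003959 35.9833
push False 15.769662592453198 [ 0.97435156 -0.57350397  1.58653883] 39.6333
wide True 29.596380283876606 [ 0.17827115 -1.03705212  5.84843508] 40.2167
40.2167
wide True 37.35018796685034 [-4.28343899  4.57086106  1.96842786] 40.8333
top diff>18: 21 >60: 6
flap diff >18: 109 cols [316 317 318 319 320 321 322 323] rows [151 152 153 154 155 156 157 158 159 160 161 162 163 164 165 166 167 168
 169 170]
43.4417
```

```bash
python3 - <<'E'
from h import *
r.movep([480,60,430],r.state()["orientation"])
for n in("side","top"):
    a=cv2.imread(f"pics/{n}0.png").astype(int);b=optics.grab_frame(n)[:,:,::-1].astype(int)
    m=(cv2.GaussianBlur(np.abs(a-b).max(2).astype(np.uint8),(3,3),0)>22).astype(np.uint8)
    k,_,st,_=cv2.connectedComponentsWithStats(m);print(n,[s.tolist() for s in st[1:] if s[4]>8])
topcheck();print(r.state()["time_s"])
E
```

```text
side [[303, 0, 110, 135, 6134], [394, 0, 40, 59, 1268], [492, 0, 11, 59, 200], [465, 3, 175, 290, 18304], [549, 8, 52, 39, 603], [431, 23, 3, 5, 10], [398, 33, 90, 257, 8979], [384, 42, 5, 5, 14], [493, 76, 13, 5, 41], [610, 91, 3, 5, 9], [469, 158, 3, 11, 24], [535, 189, 7, 10, 47], [530, 202, 6, 9, 28], [465, 240, 137, 143, 6566], [591, 251, 4, 25, 69], [296, 253, 9, 58, 383], [571, 252, 18, 38, 359], [237, 261, 15, 49, 471], [560, 276, 7, 10, 28], [468, 290, 22, 27, 272], [501, 291, 12, 4, 27]]
top [[369, 171, 5, 9, 17], [194, 174, 382, 226, 24928], [432, 335, 6, 4, 19], [468, 345, 2, 9, 13], [460, 367, 9, 4, 21], [440, 375, 8, 3, 11]]
top diff>18: 21 >60: 6
44.3333
```

```bash
python3 - <<'E'
from h import *
a=cv2.imread("pics/top0.png").astype(int);b=optics.grab_frame("top")[:,:,::-1].astype(int)
for y,x in((172,372),(174,371),(176,370),(178,370),(180,369)): print(a[y,x],b[y,x])
print("flap shade",a[180:192,378:400].mean((0,1)),b[180:192,378:400].mean((0,1)))
d=np.abs(a-b).max(2)[192:208,366:410];print("lower edge max",d.max(),(d>15).sum())
E
```

```text
[100 140 150] [ 92 101 101]
[102 134 150] [63 71 78]
[103 136 150] [61 71 79]
[136 155 149] [129 146 139]
[133 149 144] [135 150 143]
flap shade [139.00757576 154.57575758 145.54924242] [137.17045455 152.60227273 143.68181818]
lower edge max 52 3
```

```bash
python3 -c "
from rig import r
print(r.sign_off())"
```

```text
the job is handed in; nothing more can be done
None
```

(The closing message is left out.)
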